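# Seat the gearbox filler plug

### The job

One of the two gearbox covers on the turning bench has its steel T-handle filler plug standing proud, its thread not yet caught. Turn that plug backward (counter-clockwise from above) until its thread start drops into the neck, then drive it forward (clockwise) without cross-threading until it is fully home, flange down on the neck and T-bar in line with the long side of its cover, and let go. Leave the plug in the other cover as it is.

Things in the scene. Friction and masses are not known exactly. Their poses are not given: they have to be found in the camera images.
- plug_bar (a point): Loose steel filler plug standing proud, 0.25 kg. Point: centre of its T-bar, on the plug's axis; z up. Bar 64 mm long (its x), 14 thick (y), 26 tall; under it a 14 mm high stem, 22 mm diameter, then a flange 60 mm diameter, 6 thick, underside 33 mm below the point. Two hidden thread lugs lie in line with the bar. At the start the point is 123 mm above the bench; home it is 108 mm.
- cover: The fixed grey cast gearbox cover under the proud plug: 180 mm long (its x), 120 wide (y), 47 high, on a 196 x 136 x 10 mm foot, with a round neck of 62 mm outer diameter in the middle of its top. Origin: on the neck's axis, at the bench. Angle A below: the bar's yaw minus this yaw, counter-clockwise from above positive, the bar being alike both ways round.
- neck_rim (a point): Centre of that neck's rim, 75 mm up. Plug's thread: at the start A is 18 to 42 deg, plug up on the thread. At A = 75 deg (within 9) it drops 11 mm by its weight; a gripper holding it must go down with it. Then clockwise it sinks 4 mm more, evenly, to A = 0: home; stop at about -5 deg. It turns freely apart from friction. Clockwise to A near 0 while still up is cross-threading.
- other_plug_end (a point): Tip of the T-bar of the other, identical plug, already home in the other, identical cover, its bar in line with that cover: 32 mm from that plug's axis, 108 mm above the bench. Loose, to be left alone.
Mind the look-alikes: they are no part of the job. Leave any orange or yellow look-alike of the part that bears plug_bar alone.

How it is judged:
On the way:
1. the plug has been turned back and its thread start has dropped into the neck (at least 8 mm down, bar still more than 57 degrees from the cover's long side) (z of plug_bar in the frame of cover between 0.1095 and 0.115 m and angle between the x axis of plug_bar and the x axis of cover, either way round above 1 rad and horizontal distance between plug_bar and cover below 0.006 m), for 0.1 s.
At the end, for the whole second after the job is handed in: The plug is home in its neck: flange down on the rim within 2.5 mm, upright within 4.5 degrees, on the neck's axis within 5 mm, T-bar in line with the cover's long side within 15 degrees (either way), let go and at rest (z of plug_bar in the frame of cover between 0.105 and 0.1105 m and angle between the x axis of plug_bar and the x axis of cover, either way round below 0.26 rad and horizontal distance between plug_bar and cover below 0.005 m and angle between plug_bar's own z axis and vertical below 0.08 rad and linear speed of plug below 0.02 m/s and contact force between the fingers and plug below 0.05 N); the robot touches nothing.
It fails at once if the plug is cross-threaded: turned forward to within 6 degrees of the cover's long side while still up on the thread (z of plug_bar in the frame of cover above 0.118 m and angle between the x axis of plug_bar and the x axis of cover, either way round below 0.1 rad).
It fails at once if the other plug is disturbed (the end of its bar moved more than 10 mm) (distance of other_plug_end from where it was at the start of the episode above 0.01 m).
It also fails if it takes over 38 s, if anything falls off the work surface, if the arm or the gripper's body presses on something with over 40 N, if the wrist force passes 120 N, or if a joint passes its speed limit or range.

### The arm

A 7-joint arm with a two-finger parallel gripper is mounted at the origin on the work surface. World frame = base frame: x ahead of the robot, y to its left, z up, the work surface at z = 0. Lengths are in m, angles in rad, forces in N, time in s.
With the tool pointing down it reaches from about 0.4 to 0.875 m from the base axis. Payload 19.3 kg.
Tool frame: the origin (TCP) lies midway between the tips of the shut fingers; the grasp point (between the pads) lies 19 mm behind it (bot.grip_point_offset is the distance from the TCP to the grasp point, in m); z points along the fingers, y is the direction in which the jaws open and shut (so a half turn about z gives the same grasp; the last joint's range is limited). The gripper opens to 85 mm and grips with 20 to 120 N. Pads are 22 mm wide; open, the fingers measure 114 mm over their backs; the gripper's body (76 mm by 85 mm) begins 54 mm behind the grasp point. The pads swing forward as they close: fully open they stand 13 mm farther back than shut.
Start: joints at [-1.205, 0.521, -0.036, 1.599, 0.021, 1.021, -0.113], TCP at [0.264, 0.567, 0.231] pointing down, gripper open.
Joint ranges: [-2.91, 2.91], [-0.3, 2.13], [-1.5, 1.42], [0.17, 2.43], [-1.26, 4.41], [0.16, 1.93], [-2.52, 2.52]. Speed limits (rad/s): [1.89, 1.89, 2.39, 2.39, 3.01, 3.01, 3.01].

### API

Orientations are given as [roll, pitch, yaw] about the fixed x, y, z axes, in that order (R = Rz(yaw) Ry(pitch) Rx(roll)).
In Python, from workcell import bot, viewer, workorder gives the robot as it stands.
- The arm moves only by the tool move_arm, never from a script. Its argument "plan" is a list of rows, each a list of 6 numbers: the shift along the tool's x, y, z scaled (see below), then the turn, a rotation vector about the tool's x, y, z scaled (see below). A call has 1 to 5 rows; each row shifts and turns the commanded pose from where the row before left it, along the tool's axes as they then stand; what a row does not reach is not made up. The controller multiplies each number of a shift by 0.025 m and each number of a turn by pi rad. A row lasts 1/10 s, in which the tool goes at most 50 mm and 8.59 degrees, less where a joint would pass 70% of its speed; a pose out of reach is approached as far as the arm can. A call with a number of a shift or a turn outside -1 to 1 is refused whole. A call with a gripper value outside its range is refused whole. "claw" is the closure, from -1 (fully open) to 1 (shut), so that 0 is half open, set as the call begins (left out, the last holds). The fingers move at their own pace and stop on an object; "force" is the grip in N (left out, the last holds). Time passes only in rows, so rows that do not move let the fingers close. It gives the time, the measured TCP pose, the force and the opening at its end, in the units of the state.
- bot.observe(): the state, without advancing time (a new reading comes with each control period).
- viewer.grab_frame(name): name is "scene" or "top" or "wrist"; returns the picture (400x640x3 uint8, red, green, blue); there is no depth.
- viewer.camera_info(name): a dict with "K" (3x3 intrinsics, pixels), "D" ([k1, k2, p1, p2, k3] as OpenCV has them; the pictures are not rectified), "R" (3x3) and "t" (3): a world point X has camera coordinates R X + t. Camera axes: x right, y down, z forward; pixel columns grow to the right and rows downward; lengths in m; the calibration is good to about 2 mm. A picture is of the moment at which its call begins: read the wrist's pose just before it. camera_info takes no time and is no camera call; for the wrist camera it gives the pose at the moment of the call.
- workorder.job_done(): hands the job in, once; it reports no verdict.
The state is a dict: "clock": time; "qpos": joint angles; "qd": joint speeds; "joint_efforts": joint torques, N m; "position": TCP position; "tool_rot": TCP orientation; "force": force on the tool from outside, world axes, zero at the start; "moment": the same for the moment, N m; "grip_width": finger opening in m.
Only numpy, scipy, OpenCV 4.12 (cv2) and the standard library are available. Lean on these libraries where they do the work, as an engineer would, in place of code of your own. Each camera call takes 0.05 s, during which the arm holds its last target.

## Working session

There is one attempt and no reset: what is moved stays moved. The work goes in short steps, Python scripts to look and compute and a tool call to move; the robot and the scene stay as the last step left them, time stands still between calls to the robot, and variables do not carry over. Pictures are saved under pics/ and viewed, and the job is handed in when it is done.

Besides the shell and the picture viewer there is one more tool, called as name(argument=value, ...) on one line, values as JSON. move_arm: Moves the arm, as the interface text tells. Shifts and turns lie within -1 to 1; 1 stands for 0.025 m of shift or pi rad of turn. Its arguments: {"type":"object","properties":{"plan":{"type":"array","items":{"type":"array","items":{"type":"number"}}},"claw":{"type":"number"},"force":{"type":"number"}},"required":["plan"]}

```bash
mkdir -p pics; ls
python3 - <<'E'
from workcell import bot, viewer, workorder
import cv2
s=bot.observe();print(s)
print(bot.grip_point_offset)
for n in("scene","top"):
    im=viewer.grab_frame(n);cv2.imwrite(f"pics/{n}0.png",im[:,:,::-1]);print(n,viewer.camera_info(n))
E
```

```text
pics
{'clock': 0.0, 'qpos': array([-1.20521885,  0.52203205, -0.0363487 ,  1.59999191,  0.02118004,
        1.02111332, -0.11280951]), 'qd': array([-0.00130603, -0.0014621 ,  0.00025325,  0.00092454,  0.00047807,
       -0.00106696,  0.00169102]), 'joint_efforts': array([ 4.05835572e-04, -9.27088380e+01,  1.98021568e+00, -3.69949043e+01,
        1.78963935e-02,  8.06024327e-03,  1.98397612e-05]), 'position': array([0.26369637, 0.56627338, 0.23072002]), 'tool_rot': array([-3.14043336e+00,  5.56582144e-05,  2.70580346e+00]), 'force': array([ 0.71015974, -0.03034735,  0.4076816 ]), 'moment': array([-0.02127119,  0.0531269 , -0.0460313 ]), 'grip_width': 0.08536857635631634}
0.0187
scene {'K': array([[377.17448267,   0.        , 315.8151036 ],
       [  0.        , 377.17448267, 199.4030458 ],
       [  0.        ,   0.        ,   1.        ]]), 'D': array([0.00859086, 0.        , 0.        , 0.        , 0.        ]), 'R': array([[ 0.47408584,  0.88042224, -0.00996423],
       [ 0.61319039, -0.338267  , -0.71384381],
       [-0.63185454,  0.33231327, -0.70023405]]), 't': array([-0.21431487, -0.26213466,  1.25496995])}
top {'K': array([[365.71403658,   0.        , 320.88042607],
       [  0.        , 365.71403658, 206.13088552],
       [  0.        ,   0.        ,   1.        ]]), 'D': array([-0.06599436,  0.        ,  0.        ,  0.        ,  0.        ]), 'R': array([[ 0.02618126, -0.99933398, -0.02541942],
       [-0.9985642 , -0.02495541, -0.04740002],
       [ 0.0467341 ,  0.02662391, -0.9985525 ]]), 't': array([-0.04555672,  0.54656979,  0.87941113])}
```

View pics/scene0.png

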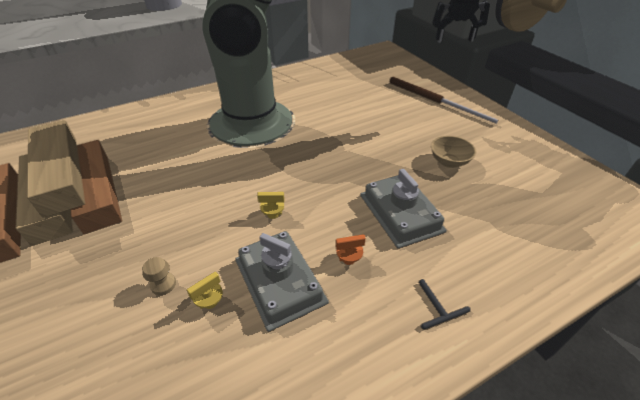

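View pics/top0.png

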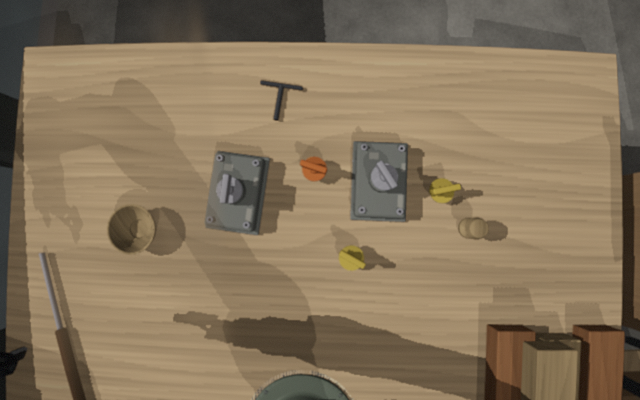

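Run:
```python
import cv2
a=cv2.imread('pics/top0.png')
c=cv2.resize(a[130:240,190:440],None,fx=3.2,fy=3.2,interpolation=cv2.INTER_CUBIC)
cv2.imwrite('pics/c_top.png',c)
c=cv2.resize(a[130:230,340:420],None,fx=6,fy=6,interpolation=cv2.INTER_CUBIC)
cv2.imwrite('pics/c_top2.png',c)
a=cv2.imread('pics/scene0.png')
c=cv2.resize(a[160:335,225:455],None,fx=3.4,fy=3.4,interpolation=cv2.INTER_CUBIC)
cv2.imwrite('pics/c_scene.png',c)
```

```text
(no output)
```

View pics/c_top.png

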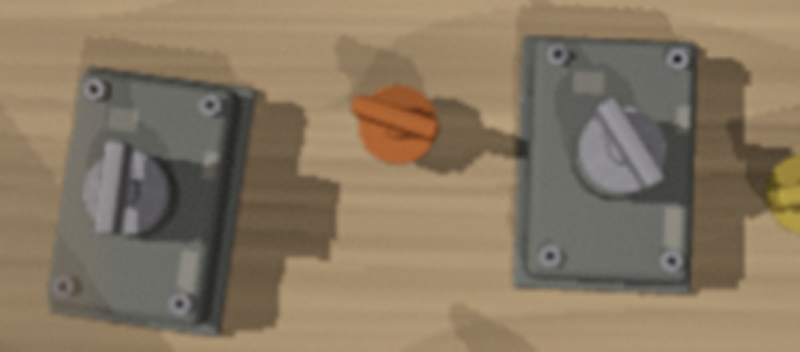

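View pics/c_top2.png

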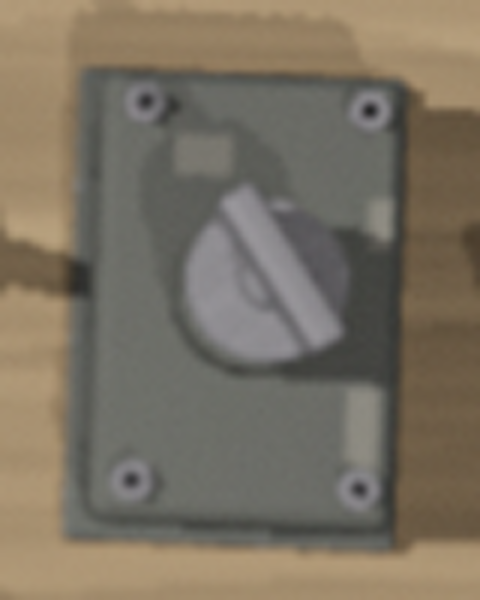

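View pics/c_scene.png

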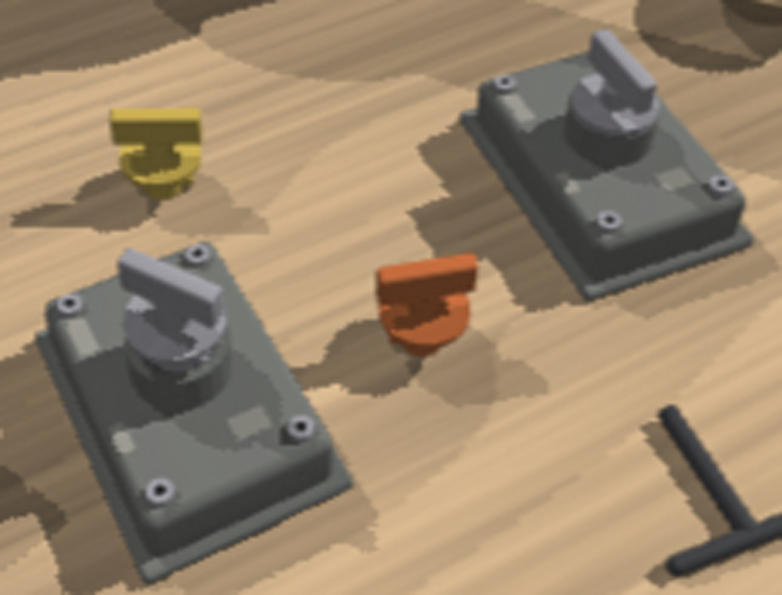

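```bash
cat > h.py <<'E'
from workcell import bot, viewer, workorder
import numpy as np, cv2
def ray(cam,uv,z):
    i=viewer.camera_info(cam) if isinstance(cam,str) else cam
    R,t=i['R'],i['t']
    p=cv2.undistortPoints(np.array(uv,float).reshape(-1,1,2),i['K'],i['D']).reshape(-1,2)
    C=-R.T@t; d=np.c_[p,np.ones(len(p))]@R
    return C+d*((z-C[2])/d[:,2])[:,None]
def proj(cam,X):
    i=viewer.camera_info(cam) if isinstance(cam,str) else cam
    return cv2.projectPoints(np.array(X,float).reshape(-1,1,3),cv2.Rodrigues(i['R'])[0],i['t'],i['K'],i['D'])[0].reshape(-1,2)
def box(c,yaw,L,W,z):
    a=np.array([[1,1],[1,-1],[-1,-1],[-1,1]])*[L/2,W/2]
    R=np.array([[np.cos(yaw),-np.sin(yaw)],[np.sin(yaw),np.cos(yaw)]])
    return np.c_[a@R.T+c,np.full(4,z)]
def circ(c,r,z):
    a=np.linspace(0,2*np.pi,40)
    return np.c_[c[0]+r*np.cos(a),c[1]+r*np.sin(a),np.full(40,z)]
def overlay(im,cam,polys,crop,s,name):
    x0,y0,x1,y1=crop
    o=cv2.resize(im[y0:y1,x0:x1,::-1],None,fx=s,fy=s,interpolation=cv2.INTER_CUBIC)
    for P,col in polys:
        q=(proj(cam,P)-[x0,y0]+.5)*s-.5
        cv2.polylines(o,[np.round(q).astype(int)],True,col,1)
    cv2.imwrite(name,o)
E
python3 - <<'E'
from h import *
f=lambda p:(np.array(p)+.5)/6-.5+[340,130]
F=ray('top',f([(82,68),(407,80),(395,550),(65,540)]),0.01)[:,:2]
c=F.mean(0); d=(F[0]+F[1]-F[2]-F[3]); e=F[0]+F[3]-F[1]-F[2]
print(F,c,np.degrees(np.arctan2(d[1],d[0])),np.degrees(np.arctan2(-e[0],e[1])),np.hypot(*d)/2,np.hypot(*e)/2)
B=ray('top',f([(222,198),(246,184),(343,328),(315,346)]),.136)[:,:2]
print(B,B.mean(0)); d=B[0]+B[1]-B[2]-B[3];print(np.degrees(np.arctan2(d[1],d[0])),np.hypot(*d)/2)
C=viewer.camera_info('top');print(-C['R'].T@C['t'])
yc=np.arctan2(*(F[0]+F[1]-F[2]-F[3])[::-1]); yb=np.arctan2(d[1],d[0])
top=cv2.imread('pics/top0.png')[:,:,::-1]; sc=cv2.imread('pics/scene0.png')[:,:,::-1]
polys=[(box(c,yc,.196,.136,.01),(0,255,0)),(box(c,yc,.180,.120,.047),(0,255,255)),(circ(c,.031,.075),(255,0,0)),(circ(c,.030,.096),(255,0,255)),(box(c,yb,.064,.014,.136),(0,0,255))]
overlay(top,'top',polys,(340,130,420,230),6,'pics/o1.png')
overlay(sc,'scene',polys,(230,220,330,330),5,'pics/o2.png')
E
```

```text
[[ 0.71066254 -0.10712675]
 [ 0.70891358 -0.24068249]
 [ 0.51597056 -0.23829397]
 [ 0.51665726 -0.10433445]] [ 0.61305099 -0.17260941] -0.7670844992642022 -0.5216479875585573 0.19349149174479852 0.13376317292650444
[[ 0.63661934 -0.14992194]
 [ 0.64179098 -0.15827336]
 [ 0.59177138 -0.19307947]
 [ 0.58519689 -0.18336864]] [ 0.61384465 -0.17116085]
33.93368071664202 0.06113291900526735
[ 0.50587927 -0.05529987  0.90288758]
```

View pics/o1.png

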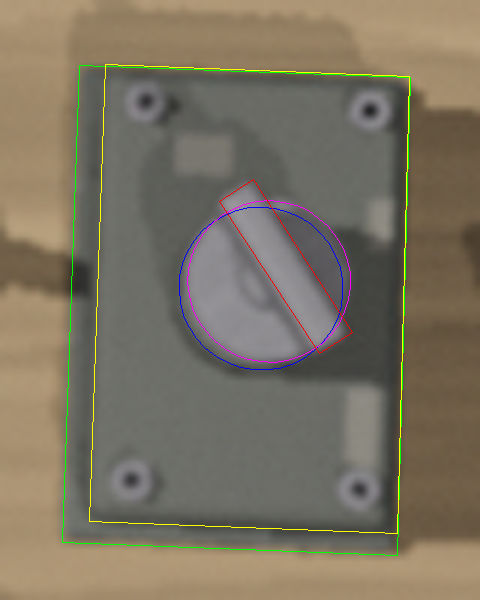

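View pics/o2.png

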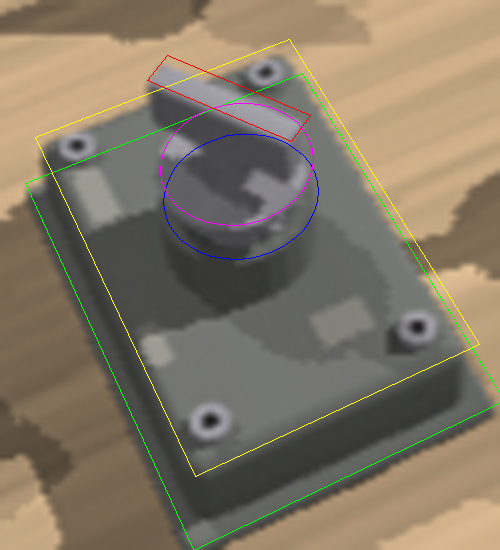

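The candidates in the top view are:
- grey proud plug at (385,177)
- grey home plug at (229,188)
- orange at (313,168)
- yellow at (445,190) and (352,258)

I choose the grey plug at (385,177). The crops show it standing high and turned about 34° from its cover, while the left grey one is in line with its cover and sits low. The overlay fits, giving an axis near (0.6135, -0.172), cover yaw about -0.7° and bar yaw about 34°.

move_arm(plan=[[-1,-0.83,0,0,0,0],[-1,-0.83,0,0,0,0],[-1,-0.83,0,0,0,0],[-1,-0.83,0,0,0,0],[-1,-0.83,0,0,0,0]], claw=-1, force=25)

```text
clock: 0.6
position: [0.3337, 0.4184, 0.2311]
tool_rot: [-3.141, -0.0, 2.706]
force: [1.2, 1.0, 0.3]
grip_width: 0.0852
```

move_arm(plan=[[-1,-0.83,0,0,0,0],[-1,-0.83,0,0,0,0],[-1,-0.83,0,0,0,0],[-1,-0.83,0,0,0,0],[-1,-0.83,0,0,0,0]])

```text
clock: 1.1
position: [0.4032, 0.2716, 0.2312]
tool_rot: [-3.141, -0.0, 2.706]
force: [-0.1, 0.1, -0.5]
grip_width: 0.0852
```

move_arm(plan=[[-1,-0.83,0,0,0,0],[-1,-0.83,0,0,0,0],[-1,-0.83,0,0,0,0],[-1,-0.83,0,0,0,0],[-1,-0.83,0,0,0,0]])

```text
clock: 1.6
position: [0.4727, 0.1248, 0.2312]
tool_rot: [-3.141, -0.0, 2.706]
force: [0.6, 0.5, 0.7]
grip_width: 0.085
```

move_arm(plan=[[-1,-0.83,0,0,0,0],[-1,-0.83,0,0,0,0],[-1,-0.83,0,0,0,0],[-1,-0.83,0,0,0,0],[-1,-0.83,0,0,0,0]])

```text
clock: 2.1
position: [0.5422, -0.022, 0.2311]
tool_rot: [-3.141, -0.0, 2.706]
force: [0.3, 0.7, -0.1]
grip_width: 0.0852
```

move_arm(plan=[[-1,-0.83,0,0,0,0],[-1,-0.83,0,0,0,0],[-1,-0.83,0,0,0,0],[-1,-0.83,0,0,0,0],[-1,-0.83,0,0,0,0]])

```text
clock: 2.6
position: [0.6117, -0.1687, 0.231]
tool_rot: [-3.141, -0.001, 2.706]
force: [0.2, 0.7, 0.9]
grip_width: 0.0852
```

move_arm(plan=[[0,0,0,0,0,0.045],[0,0,0,0,0,0.045],[0,0,0,0,0,0.045],[0,0,0,0,0,0.045],[0,0,0,0,0,0.045]])

```text
clock: 3.1
position: [0.6112, -0.1675, 0.231]
tool_rot: [-3.141, -0.0, 1.993]
force: [-0.6, 0.2, 0.5]
grip_width: 0.085
```

move_arm(plan=[[0,0,0,0,0,0.045],[0,0,0,0,0,0.045],[0,0,0,0,0,0.045],[0,0,0,0,0,0.045],[0,0,0,0,0,0.045]])

```text
clock: 3.6
position: [0.6113, -0.1674, 0.231]
tool_rot: [-3.141, 0.0, 1.286]
force: [0.5, 0.6, -0.5]
grip_width: 0.0855
```

move_arm(plan=[[0,0,0,0,0,0.045],[0,0,0,0,0,0.045],[0,0,0,0,0,0.045],[0,0,0,0,0,0.045],[0,0,0,0,0,0.043]])

```text
clock: 4.1
position: [0.6113, -0.1674, 0.231]
tool_rot: [-3.141, 0.0, 0.586]
force: [-0.8, 1.0, -0.3]
grip_width: 0.085
```

Run:
```python
from h import *
s=bot.observe();print(s['position'],s['tool_rot'],s['qpos'])
i=viewer.camera_info('wrist');print(i)
im=viewer.grab_frame('wrist');cv2.imwrite('pics/w1.png',im[:,:,::-1])
```

```text
[ 0.61130316 -0.16738751  0.23102096] [-3.14124222e+00  3.91093595e-04  5.85785039e-01] [-0.28127574  0.64776038  0.73232884  1.60142834 -0.47535108  1.07867735
 -0.4054519 ]
{'K': array([[317.47433815,   0.        , 318.03324901],
       [  0.        , 317.47433815, 199.74744063],
       [  0.        ,   0.        ,   1.        ]]), 'D': array([-0.04965828,  0.        ,  0.        ,  0.        ,  0.        ]), 'R': array([[ 0.55231562, -0.83363377,  0.00147675],
       [-0.7957521 , -0.52668791,  0.29896227],
       [-0.24844726, -0.16629666, -0.95426379]]), 't': array([-0.47732958,  0.36000589,  0.50436582])}
```

View pics/w1.png

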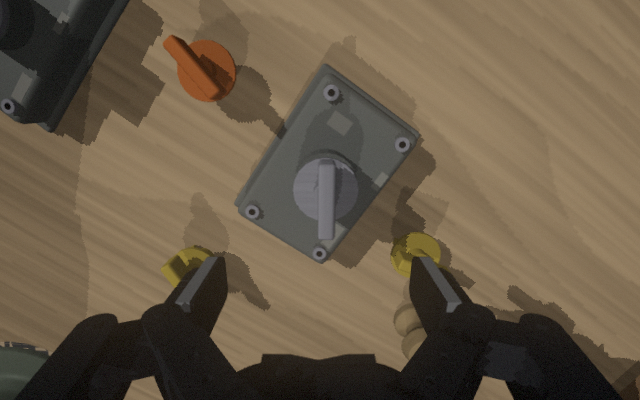

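Run:
```python
from h import *
a=cv2.imread('pics/w1.png')
cv2.imwrite('pics/w1c.png',cv2.resize(a[55:270,225:430],None,fx=2.7,fy=2.7,interpolation=cv2.INTER_CUBIC))
cv2.imwrite('pics/w1d.png',cv2.resize(a[140:250,280:370],None,fx=5,fy=5,interpolation=cv2.INTER_CUBIC))
```

```text
(no output)
```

View pics/w1d.png

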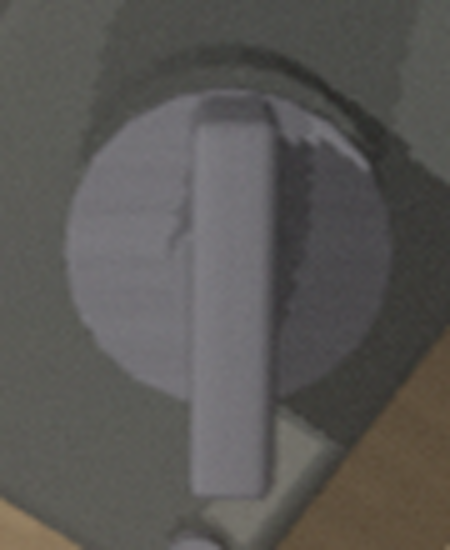

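Run:
```python
from h import *
f=lambda p:(np.array(p)+.5)/5-.5+[280,140]
B=ray('wrist',f([(195,122),(272,122),(267,495),(191,495)]),.136)[:,:2]
d=B[0]+B[1]-B[2]-B[3];print(B.mean(0),np.degrees(np.arctan2(d[1],d[0])),np.hypot(*d)/2,np.linalg.norm(B[0]-B[1]))
m=bot.observe();y=m['tool_rot'][2];print(np.degrees(y))
for c in (B.mean(0),[.6135,-.172]):
  e=c-m['position'][:2];print(e@[np.cos(y),np.sin(y)]/.025,e@[np.sin(y),-np.cos(y)]/.025)
```

```text
[ 0.61474773 -0.1722762 ] 32.81338322533249 0.06179594441366368 0.011705864033305645
33.08390732844864
0.0035964448153287033 0.243310945057836
-0.03219027065397521 0.20681037183315806
```

move_arm(plan=[[0,0.23,0,0,0,0.0],[0,0,1,0,0,0],[0,0,1,0,0,0],[0,0,1,0,0,0],[0,0,1,0,0,0]])

```text
clock: 4.65
position: [0.6147, -0.1726, 0.1302]
tool_rot: [-3.141, -0.0, 0.596]
force: [0.5, -0.2, 0.5]
grip_width: 0.0853
```

move_arm(plan=[[0,0,1,0,0,0],[0,0,0.04,0,0,0],[0,0,0,0,0,0],[0,0,0,0,0,0],[0,0,0,0,0,0]], claw=0.5)

```text
clock: 5.15
position: [0.6153, -0.1726, 0.1066]
tool_rot: [3.14, -0.001, 0.592]
force: [0.6, -0.3, 2.6]
grip_width: 0.0213
```

move_arm(plan=[[0,0,0,0,0,0],[0,0,0,0,0,0]])

```text
clock: 5.35
position: [0.6152, -0.1725, 0.1063]
tool_rot: [3.141, -0.001, 0.592]
force: [-0.7, -0.1, 6.1]
grip_width: 0.0215
```

Run:
```python
from h import *
im=viewer.grab_frame('wrist');cv2.imwrite('pics/w2.png',im[:,:,::-1])
im=viewer.grab_frame('scene');cv2.imwrite('pics/s2.png',cv2.resize(im[150:340,220:420,::-1],None,fx=3,fy=3))
```

```text
(no output)
```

View pics/w2.png

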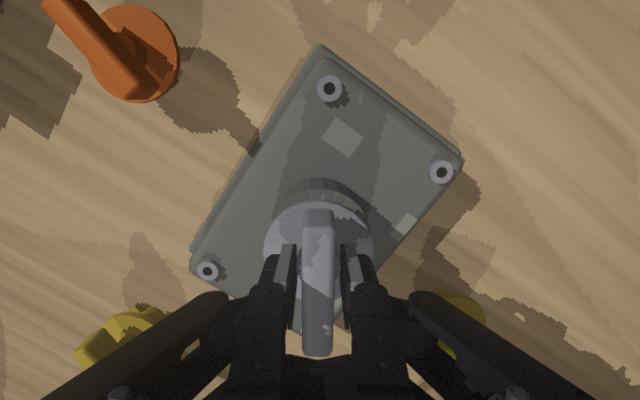

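View pics/s2.png

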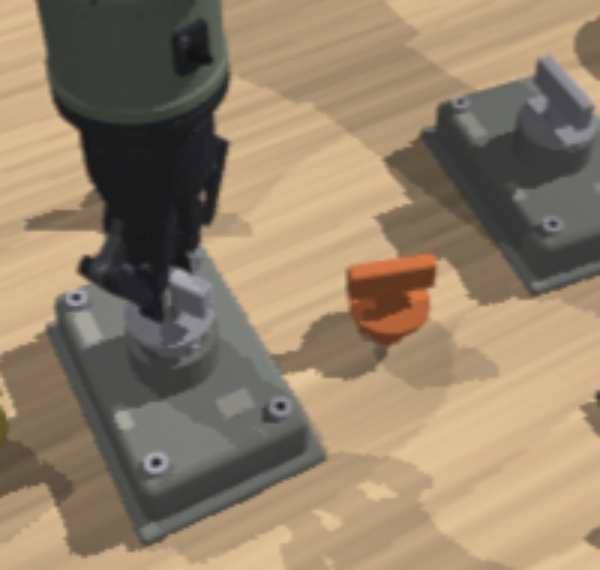

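move_arm(plan=[[0,0,-0.2,0,0,0],[0,0,0,0,0,0],[0,0,0,0,0,0]], claw=0.6)

```text
clock: 5.75
position: [0.6145, -0.1721, 0.1103]
tool_rot: [-3.141, 0.0, 0.592]
force: [-0.1, 0.2, -2.6]
grip_width: 0.0197
```

move_arm(plan=[[0,0,0,0,0,-0.02],[0,0,0,0,0,-0.03],[0,0,0,0,0,-0.03],[0,0,0,0,0,-0.03],[0,0,0,0,0,0]])

```text
clock: 6.25
position: [0.6145, -0.1724, 0.1103]
tool_rot: [-3.141, -0.0, 0.939]
force: [0.1, 0.5, -3.7]
grip_width: 0.0192
```

Run:
```python
from h import *
s=bot.observe();print(s['force'],s['moment'],s['grip_width'])
im=viewer.grab_frame('wrist');cv2.imwrite('pics/w3.png',im[:,:,::-1])
```

```text
[ 0.11038226  0.47366269 -3.65957388] [ 0.03481077  0.00392863 -0.02426919] 0.019177760034943793
```

View pics/w3.png

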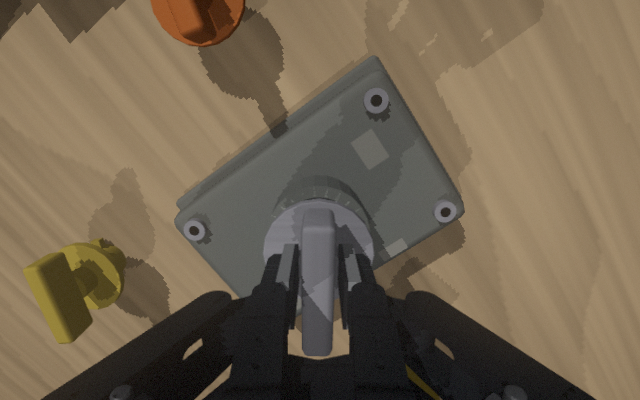

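The fingertips closed on the 22 mm stem, just under the bar, and lifted the plug slightly. I'll lower it, release, and re-engage higher on the bar only.

move_arm(plan=[[0,0,0.17,0,0,0],[0,0,0,0,0,0]])

```text
clock: 6.5
position: [0.615, -0.1726, 0.1062]
tool_rot: [3.141, -0.0, 0.935]
force: [-0.8, -0.9, 7.6]
grip_width: 0.0195
```

move_arm(plan=[[0,0,0,0,0,0],[0,0,0,0,0,0],[0,0,-0.48,0,0,0],[0,0,0,0,0,0]], claw=0.3)

```text
clock: 6.9
position: [0.6153, -0.1727, 0.1197]
tool_rot: [3.14, -0.001, 0.937]
force: [1.7, -1.0, -0.0]
grip_width: 0.0301
```

move_arm(plan=[[0,0,0,0,0,0],[0,0,0,0,0,0],[0,0,0,0,0,0]], claw=0.57)

```text
clock: 7.2
position: [0.6145, -0.1723, 0.1179]
tool_rot: [-3.141, 0.0, 0.937]
force: [-0.2, -0.1, -0.7]
grip_width: 0.0182
```

Run:
```python
from h import *
s=bot.observe();print(s['force'],s['moment'],s['grip_width'])
im=viewer.grab_frame('wrist');cv2.imwrite('pics/w4.png',im[:,:,::-1])
im=viewer.grab_frame('scene');cv2.imwrite('pics/s4.png',cv2.resize(im[180:340,220:350,::-1],None,fx=4,fy=4))
```

```text
[-0.18494614 -0.07215062 -0.67211968] [ 0.06897825 -0.05662794 -0.01716578] 0.018223176817758844
```

View pics/w4.png

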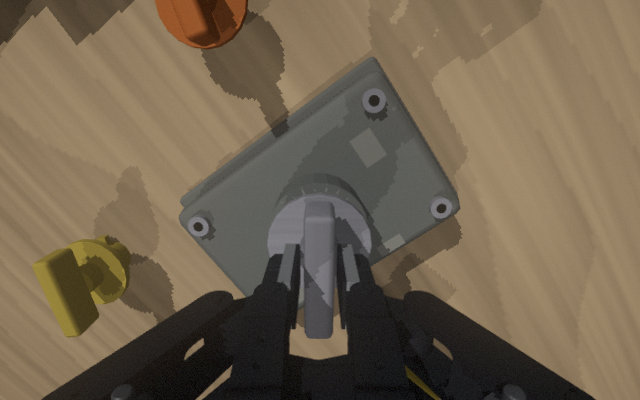

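View pics/s4.png

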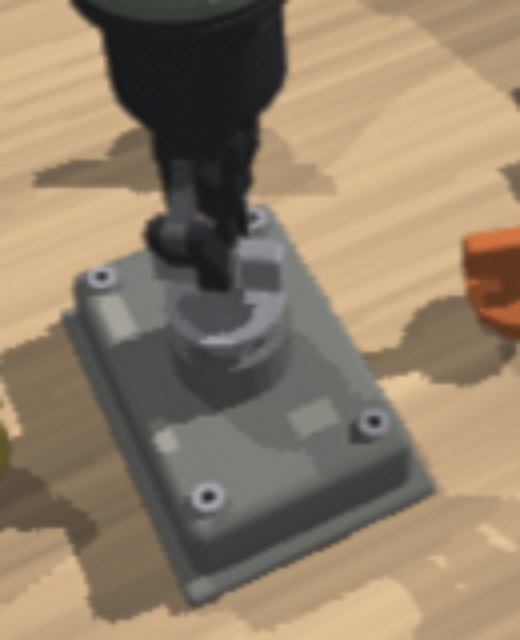

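move_arm(plan=[[0,0,0,0,0,-0.035],[0,0,0,0,0,-0.035],[0,0,0,0,0,-0.035],[0,0,0,0,0,-0.035],[0,0,0,0,0,0]])

```text
clock: 7.8
position: [0.6145, -0.1725, 0.118]
tool_rot: [-3.142, -0.0, 1.379]
force: [-1.1, -0.4, 0.8]
grip_width: 0.0182
```

Run:
```python
from h import *
s=bot.observe();print(s['force'],s['moment'],s['grip_width'])
im=viewer.grab_frame('wrist');cv2.imwrite('pics/w5.png',im[:,:,::-1])
im=viewer.grab_frame('scene');cv2.imwrite('pics/s5.png',cv2.resize(im[180:340,220:350,::-1],None,fx=4,fy=4))
```

```text
[-1.06494852 -0.44271204  0.75283972] [-0.03921762  0.23261644  0.05125951] 0.01816092953022541
```

View pics/w5.png

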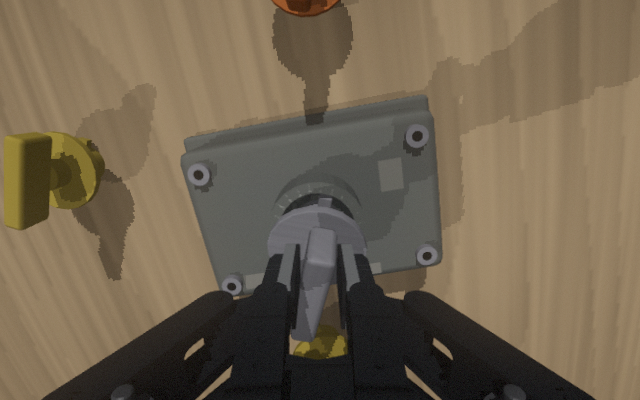

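View pics/s5.png

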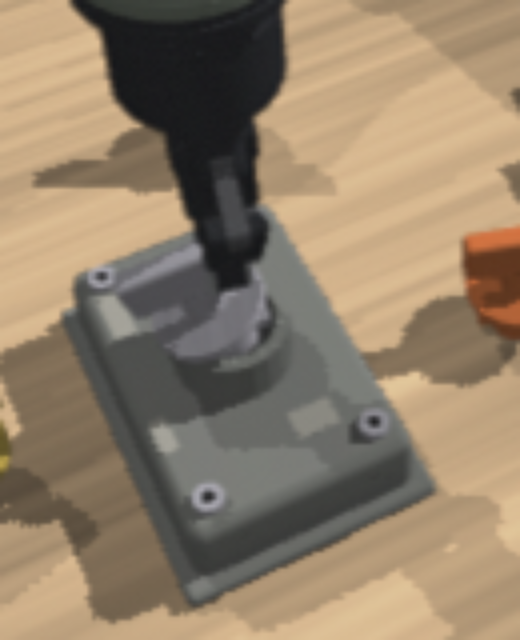

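The plug looks tilted between the fingers at A of roughly 65–70°. I'll open a little so it can settle under gravity.

move_arm(plan=[[0,0,0,0,0,0],[0,0,0,0,0,0],[0,0,0,0,0,0]], claw=0.2)

```text
clock: 8.2
position: [0.6147, -0.1722, 0.118]
tool_rot: [-3.142, 0.0, 1.376]
force: [0.1, -0.6, 0.3]
grip_width: 0.0345
```

Run:
```python
from h import *
s=bot.observe();print(s['force'],s['moment'],s['grip_width'])
im=viewer.grab_frame('wrist');cv2.imwrite('pics/w6.png',im[:,:,::-1])
im=viewer.grab_frame('scene');cv2.imwrite('pics/s6.png',cv2.resize(im[180:340,220:350,::-1],None,fx=4,fy=4))
```

```text
[ 0.12240734 -0.60291099  0.3113965 ] [-0.01228936 -0.00087835  0.0164338 ] 0.03450194455624364
```

View pics/w6.png

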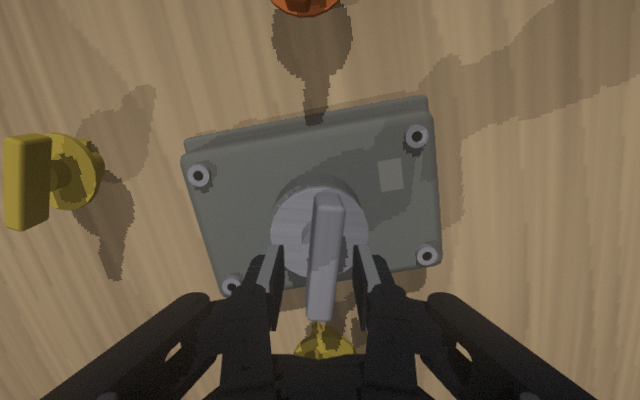

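View pics/s6.png

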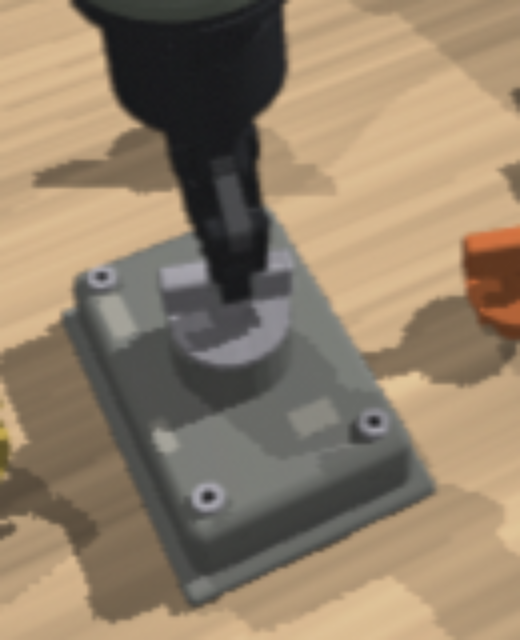

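Run:
```python
from h import *
a=cv2.imread('pics/w6.png')
cv2.imwrite('pics/w6d.png',cv2.resize(a[170:340,250:390],None,fx=4,fy=4,interpolation=cv2.INTER_CUBIC))
```

```text
(no output)
```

View pics/w6d.png

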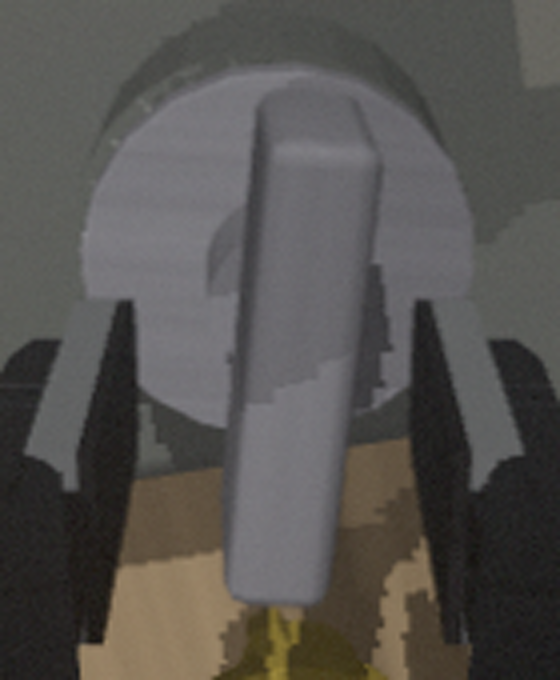

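Run:
```python
from h import *
f=lambda p:(np.array(p)+.5)/4-.5+[250,170]
for z in(.121,.125,.130,.136):
  B=ray('wrist',f([(268,148),(378,158),(326,602),(232,598)]),z)[:,:2]
  d=B[0]+B[1]-B[2]-B[3];print(z,B.mean(0),np.degrees(np.arctan2(d[1],d[0])),np.hypot(*d)/2)
c=[.6145,-.1725];yb=np.radians(70)
im=cv2.imread('pics/w6.png')[:,:,::-1]
for k,z in enumerate((.112,.123)):
  overlay(im,'wrist',[(circ(c,.03,z-.027),(255,0,255)),(circ(c,.031,.075),(255,0,0)),(box(c,yb,.064,.014,z+.013),(0,0,255))],(250,170,390,340),3,f'pics/o6{k}.png')
a=np.hstack([cv2.imread('pics/o60.png'),cv2.imread('pics/o61.png')[:,:370]]);cv2.imwrite('pics/o6.png',a[:,:800])
```

```text
0.121 [ 0.61772973 -0.17515492] 74.2114449966105 0.06289147052915146
0.125 [ 0.61807    -0.17291287] 74.21144499661054 0.0610997194077035
0.13 [ 0.61849533 -0.1701103 ] 74.21144499661045 0.05886003050589369
0.136 [ 0.61900573 -0.16674723] 74.2114449966105 0.056172403823721774
```

View pics/o6.png

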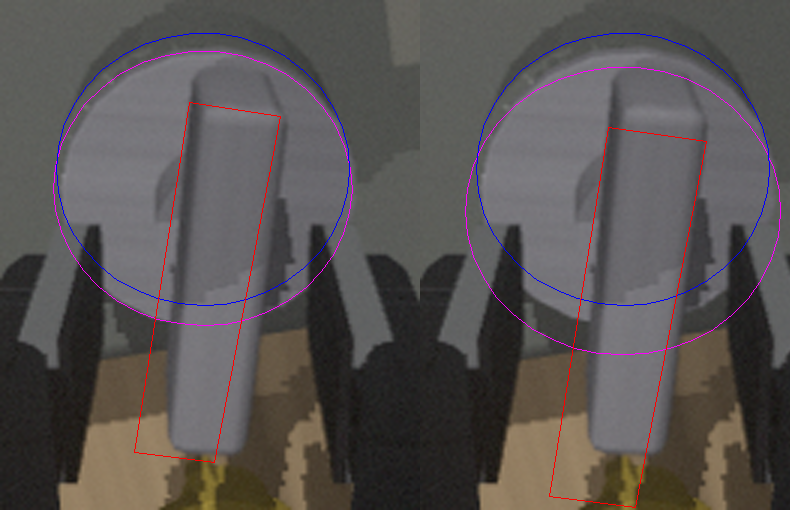

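The plug has dropped: the overlay fits a bar-centre height of about 0.112 m and a bar yaw of about 74°, so A is about 75°. Next I'll follow it down, re-engage loosely and turn clockwise.

move_arm(plan=[[0,0,0.24,0,0,0.025],[0,0,0.2,0,0,0],[0,0,0,0,0,0]])

```text
clock: 8.6
position: [0.6143, -0.1721, 0.1063]
tool_rot: [-3.14, 0.0, 1.3]
force: [0.2, 0.4, 0.7]
grip_width: 0.0341
```

move_arm(plan=[[0,0,0,0,0,0],[0,0,0,0,0,0],[0,0,0,0,0,0]], claw=0.57)

```text
clock: 8.9
position: [0.6147, -0.1724, 0.1073]
tool_rot: [3.141, -0.0, 1.299]
force: [0.2, -0.1, -0.9]
grip_width: 0.0187
```

move_arm(plan=[[0,0,0,0,0,0.025],[0,0,0,0,0,0.025],[0,0,0,0,0,0.025],[0,0,0,0,0,0.025],[0,0,0,0,0,0]])

```text
clock: 9.4
position: [0.6147, -0.1723, 0.1071]
tool_rot: [3.141, 0.0, 0.983]
force: [0.1, -0.2, 1.7]
grip_width: 0.0182
```

Run:
```python
from h import *
s=bot.observe();print(s['force'],s['moment'],s['grip_width'])
im=viewer.grab_frame('wrist');cv2.imwrite('pics/w7.png',im[:,:,::-1])
im=viewer.grab_frame('scene');cv2.imwrite('pics/s7.png',cv2.resize(im[180:340,220:350,::-1],None,fx=3,fy=3))
```

```text
[ 0.09912916 -0.16243411  1.68413403] [-0.01406039  0.02342531 -0.0314124 ] 0.018196663004355247
```

View pics/w7.png

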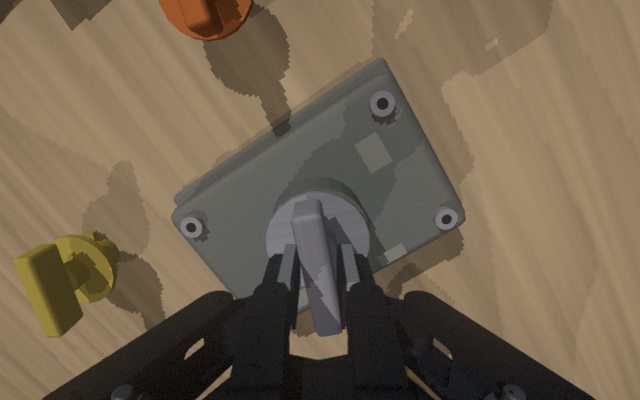

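View pics/s7.png

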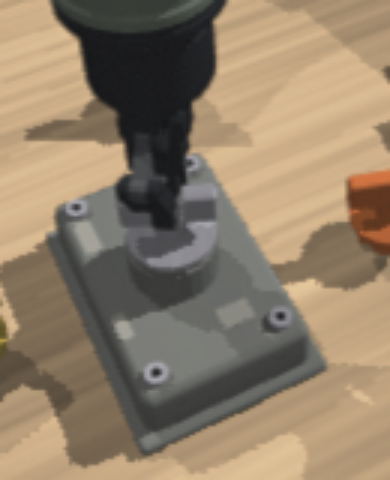

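move_arm(plan=[[0,0,0.02,0,0,0.03],[0,0,0.02,0,0,0.03],[0,0,0.02,0,0,0.03],[0,0,0,0,0,0.03],[0,0,0,0,0,0.03]])

```text
clock: 10.0
position: [0.6145, -0.1725, 0.1056]
tool_rot: [-3.142, 0.0, 0.511]
force: [-0.0, -0.6, -1.6]
grip_width: 0.0183
```

move_arm(plan=[[0,0,0.02,0,0,0.03],[0,0,0.02,0,0,0.03],[0,0,0,0,0,0.03],[0,0,0,0,0,0.03],[0,0,0,0,0,0.03]])

```text
clock: 10.5
position: [0.6146, -0.1723, 0.1045]
tool_rot: [-3.141, 0.0, 0.04]
force: [0.7, -0.7, -0.5]
grip_width: 0.0187
```

Run:
```python
from h import *
s=bot.observe();print(s['force'],s['moment'],s['grip_width'])
im=viewer.grab_frame('wrist');cv2.imwrite('pics/w8.png',im[:,:,::-1])
im=viewer.grab_frame('scene');cv2.imwrite('pics/s8.png',cv2.resize(im[180:340,220:350,::-1],None,fx=3,fy=3))
```

```text
[ 0.6769614  -0.67114085 -0.46263717] [-0.09731449 -0.07731572  0.01840838] 0.018666594438508904
```

View pics/w8.png

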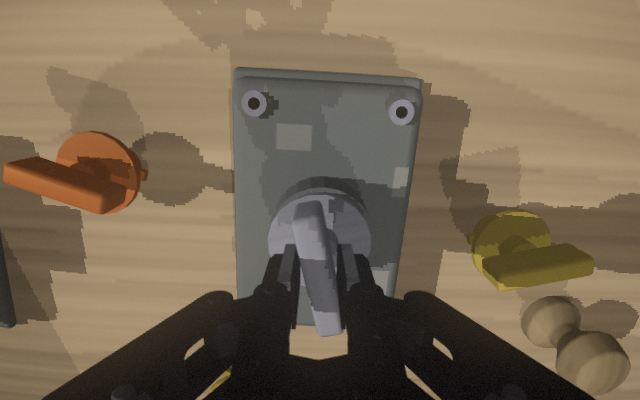

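View pics/s8.png

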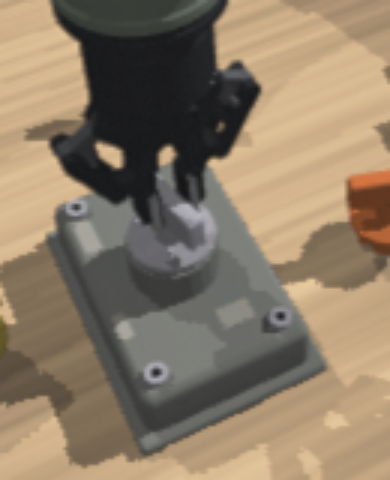

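move_arm(plan=[[0,0,0.02,0,0,0.025],[0,0,0,0,0,0.025],[0,0,0,0,0,0.02],[0,0,0,0,0,0],[0,0,0,0,0,0]])

```text
clock: 11.1
position: [0.6146, -0.1727, 0.1042]
tool_rot: [3.141, -0.0, -0.174]
force: [-0.3, -3.5, 3.1]
grip_width: 0.0186
```

move_arm(plan=[[0,0,0,0,0,0],[0,0,0,0,0,0],[0,0,0,0,0,0]], claw=0)

```text
clock: 11.4
position: [0.6146, -0.1721, 0.104]
tool_rot: [-3.141, 0.0, -0.177]
force: [-0.4, 0.3, 0.5]
grip_width: 0.0425
```

Run:
```python
from h import *
s=bot.observe();print(s['force'],s['moment'],s['grip_width'])
im=viewer.grab_frame('wrist');cv2.imwrite('pics/w9.png',im[:,:,::-1])
im=viewer.grab_frame('scene');cv2.imwrite('pics/s9.png',cv2.resize(im[180:340,220:350,::-1],None,fx=3,fy=3))
```

```text
[-0.37398396  0.25817685  0.52200375] [ 0.00491225 -0.04261823 -0.01227256] 0.042453497772982504
```

View pics/w9.png

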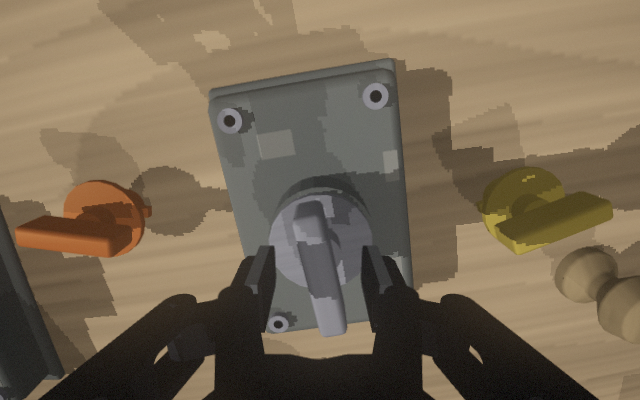

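View pics/s9.png

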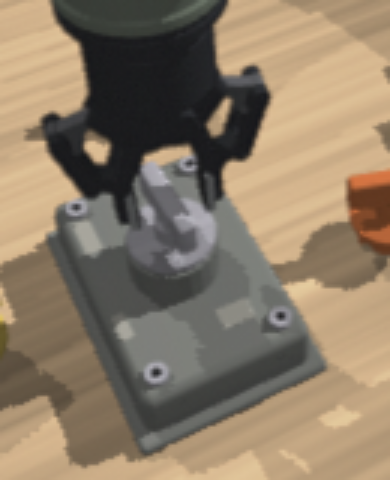

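move_arm(plan=[[0,0,-0.5,0,0,0],[0,0,-1,0,0,0],[0,0,-1,0,0,0],[0,0,-1,0,0,0],[0,0,-0.5,0,0,0]], claw=-0.6)

```text
clock: 12.0
position: [0.6151, -0.1728, 0.2069]
tool_rot: [3.141, -0.002, -0.178]
force: [-0.0, -0.5, 0.3]
grip_width: 0.068
```

Run:
```python
from h import *
s=bot.observe();print(s['position'],s['force'],s['grip_width'])
im=viewer.grab_frame('wrist');i=viewer.camera_info('wrist');cv2.imwrite('pics/w10.png',im[:,:,::-1]);import pickle;pickle.dump(i,open('i10','wb'))
print(i['R'],i['t'])
c=[.6142,-.1722]
overlay(im,i,[(circ(c,.03,.081),(255,0,255)),(box(c,np.radians(-.7),.064,.014,.121),(0,0,255)),(box(c,np.radians(-.7),.196,.136,.01),(0,255,0))],(200,50,430,270),3,'pics/o10.png')
cv2.imwrite('pics/w10d.png',cv2.resize(im[120:270,250:400,::-1],None,fx=4,fy=4,interpolation=cv2.INTER_CUBIC))
im=viewer.grab_frame('scene');
overlay(im,'scene',[(circ(c,.03,.081),(255,0,255)),(box(c,np.radians(-.7),.064,.014,.121),(0,0,255)),(box(c,np.radians(-.7),.196,.136,.01),(0,255,0))],(230,210,340,330),5,'pics/o10s.png')
```

```text
[ 0.61510319 -0.17275813  0.20685263] [-0.03580087 -0.50410636  0.32363611] 0.06803480954990747
[[-1.77896719e-01 -9.84048922e-01  6.90230029e-04]
 [-9.40438877e-01  1.70219291e-01  2.94278970e-01]
 [-2.89702394e-01  5.17021440e-02 -9.55719316e-01]] [-0.06015413  0.5776711   0.54546549]
```

View pics/o10.png

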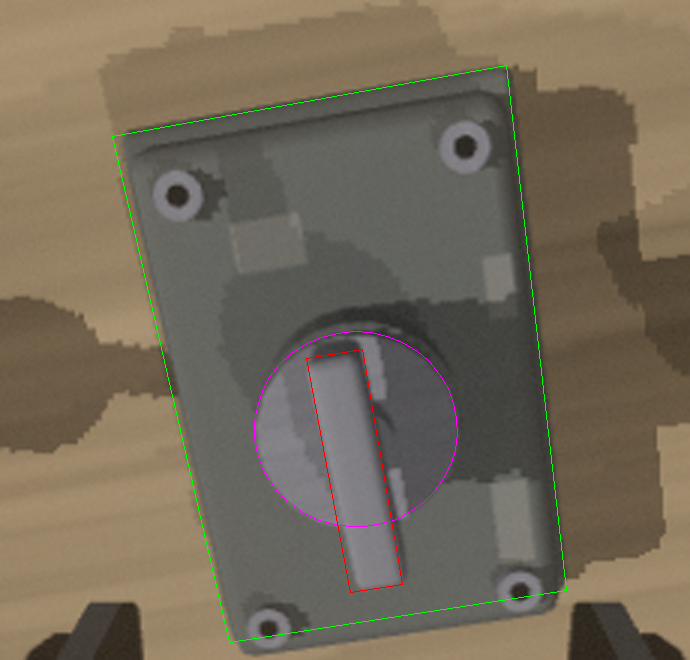

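View pics/w10d.png

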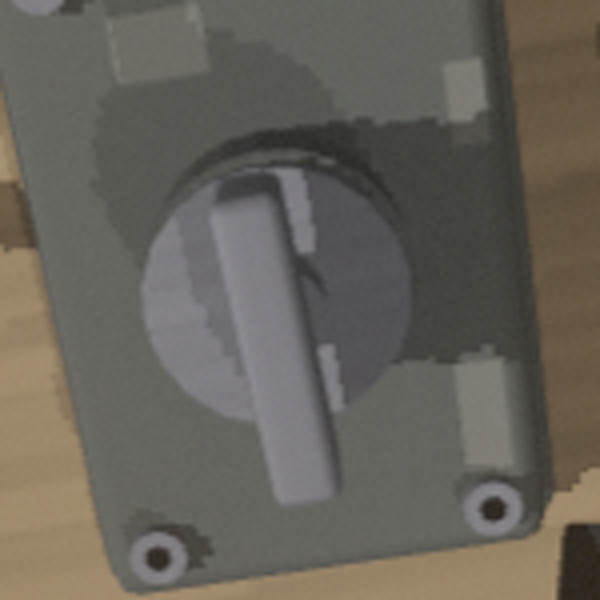

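View pics/o10s.png

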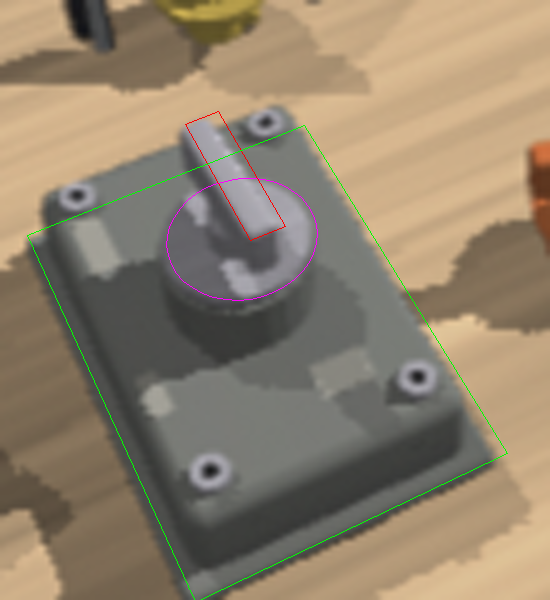

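Run:
```python
from h import *;import pickle
i=pickle.load(open('i10','rb'))
f=lambda p:(np.array(p)+.5)/4-.5+[250,120]
for z in(.121,.125,.136):
  B=ray(i,f([(213,212),(280,200),(340,492),(278,502)]),z)[:,:2]
  d=B[0]+B[1]-B[2]-B[3];print(z,B.mean(0),np.degrees(np.arctan2(d[1],d[0])),np.hypot(*d)/2)
s=bot.observe();print(s['qd'].round(3),s['clock'])
workorder.job_done()
```

```text
0.121 [ 0.61343136 -0.17295245] 1.3204182727547429 0.060016017041729985
0.125 [ 0.6147711  -0.17317427] 1.3204182727547442 0.05897387766346033
0.136 [ 0.61845537 -0.17378429] 1.3204182727547327 0.05610799437321882
[ 0.008  0.032 -0.033  0.031 -0.017 -0.032  0.013] 12.1
the job is handed in; nothing more can be done
```

I turned the proud plug back about 40° until it dropped into the neck, then drove it clockwise with the fingers loosely around the bar until it was home. I then let go, raised the arm clear and handed the job in at about 12.1 s; no verdict is reported.

**Drop check:** the wrist camera put the bar at about 75° from the cover's long side and about 112 mm up.

**Final checks:**
- **Alignment:** the bar reads 1.3° against the cover's -0.7°, so it is about 2° off the long side.
- **Centring and height:** the bar centre is within about 1 mm of the neck axis. The flange and bar outlines fit the home height in the wrist picture. In the scene picture they sit a few millimetres off, as they did before I moved anything.
- **Contact:** the fingers are clear and the force on the tool is near zero.

**What went wrong on the way:**
- My first closing caught the stem under the bar. It turned the plug about 20° and lifted it about 4 mm before I set it back down.
- The plug hung tilted just before the drop and settled upright when I opened the fingers.

I never went near the other plug, but I did not measure it again at the end.

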